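Weigh out three bearing balls

TASK

Lift the grey pouring cup by its grip, hold its lip over the pan of the scale and tip it little by little until exactly three of the six steel balls have dropped into the pan; never let a fourth in. Then set the cup back upright in the middle of its cork mat with the other three balls still in it, and leave the other things on the table where they are.

Things in the scene. Friction and masses are not known exactly. Their poses are not given: they have to be found in the camera images.
- cup: Grey printed pouring cup with a grip on top, loose, 0.13 to 0.19 kg, 125 mm long, 28 mm wide. Origin: centre of the underside of its flat foot (84 x 52 mm); z up, x towards the open pouring lip (the other end is walled), y across. Inside, a channel 22 mm wide holds one row of balls along x; its floor is an arc, lowest in the middle, 6 mm up. Tilting it nose-down about y lets balls drop off the lip.
- cup_grip (a point): Centre of the cup's upright flat grip, 70 mm above the underside of the foot. The grip is 34 mm long (cup x), 14 mm thick (cup y) and rises from 47 to 90 mm above the foot's underside, over a bridge 34 mm wide; the channel's closed end reaches 62 mm. Pinch its two broad faces from above.
- cup_lip (a point): Edge of the channel floor at the pouring lip, 55 mm ahead (cup x) of the cup's origin, 33 mm above the foot's underside. Balls drop here one at a time: the first at about 0.28 rad of nose-down tilt, then about 0.14 rad more for each next one (third 0.56, fourth 0.7; each may be 0.06 off), a few tenths of a second after the tilt. Tilting back stops it.
- cup_arc (a point): Centre of the channel floor's arc (radius 69 mm, in the cup's xz plane), on the cup's z axis 75 mm above the foot's underside. Centres of balls in the cup lie 60 mm from it.
- mat: Thin cork mat, 150 x 110 x 4 mm, fixed to the table. Origin: centre of its underside; x along its length, z up. The cup starts on it.
- scale: White spring scale, body 120 x 120 mm and 45 mm high, fixed to the table. Origin: centre of its underside; z up; its dial (37 mm wide, 7 ticks, one per ball from none to six, pointer swings clockwise) is on its -x face. A round pan stands on a stem above its middle.
- pan_in (a point): Centre of the inner floor of the scale's round aluminium pan, 76 mm above the table when empty; inner radius about 49 mm at the floor and 57 mm at the rim; the rim is 30 mm above the floor (106 mm above the table) and 120 mm across outside.
- pan (a joint): How far the pan is pressed down, m: 0 empty, 0.004 more for each ball that rests in it (three balls: 0.012); a falling ball makes it swing for a few tenths of a second. Moves the dial's pointer.
- ball_1: Plain steel bearing ball, 18 mm across, 24 g; origin at its centre. Starts in the cup, no. 1 of 6 in the row counted from the closed end.
- ball_2: Plain steel bearing ball, 18 mm across, 24 g; origin at its centre. Starts in the cup, no. 2 of 6 in the row counted from the closed end.
- ball_3: Plain steel bearing ball, 18 mm across, 24 g; origin at its centre. Starts in the cup, no. 3 of 6 in the row counted from the closed end.
- ball_4: Plain steel bearing ball, 18 mm across, 24 g; origin at its centre. Starts in the cup, no. 4 of 6 in the row counted from the closed end.
- ball_5: Plain steel bearing ball, 18 mm across, 24 g; origin at its centre. Starts in the cup, no. 5 of 6 in the row counted from the closed end.
- ball_6: Plain steel bearing ball, 18 mm across, 24 g; origin at its centre. Starts in the cup, no. 6 of 6 in the row counted from the closed end.
- gear: Bystander: loose printed gear, 47 mm across, 16 mm high, lying flat; origin at its underside's centre.
- tape_roll: Bystander: loose small black tape roll, 53 x 51 mm, 19 mm high, lying flat; origin at its underside's centre.
- sander: Bystander: loose sanding block, 60 x 90 mm, 24 mm high; origin at its underside's centre.
- calipers: Bystander: loose calipers, 72 x 215 mm, 17 mm high; origin at its underside's centre.

How it is judged:
By the outcome, as a careful person would: the job done as asked, in the order asked, and still so for the second after the job is handed in, with the robot touching nothing.
It also fails if it takes over 72 s, if anything falls off the work surface, if the arm or the gripper's body presses on something with over 40 N, if the wrist force passes 120 N, or if a joint passes its speed limit or range.

ROBOT

A 6-joint arm with a two-finger parallel gripper is mounted at the origin on a cart in front of the work surface, level with it; the furniture and walls round the work are solid. World frame = base frame: x ahead of the robot, y to its left, z up, the work surface at z = 0. Lengths are in mm, angles in rad, forces in N, time in s.
With the tool pointing down it reaches from about 350 to 725 mm from the base axis. Payload 6 kg.
Tool frame: the origin (TCP) lies between the finger pads; the fingertips stand 17 mm ahead of it and the grasp point (between the pads) lies 2 mm behind it (tips_ahead is the distance from the TCP to the fingertips, in mm); z points along the fingers, y is the line along which they close (so a half turn about z gives the same grasp; the last joint's range is limited). The gripper opens to 85 mm and grips with 20 to 120 N. Pads are 22 mm wide; open, the fingers measure 114 mm over their backs; the gripper's body (76 mm by 85 mm) begins 54 mm behind the grasp point. The pads swing forward as they close: fully open they stand 13 mm farther back than shut.
Start: joints at [-0.889, 0.04, 0.085, 0, -1.615, -0.334], TCP at [204.507, -564.05, 248.261] pointing down, gripper open.
Joint ranges: [-2.56, 2.56], [-1.29, 2.01], [-1.08, 1.49], [-3.29, 1.98], [-2.81, -0.18], [-2.99, 2.99]. Speed limits (rad/s): [2.57, 2.57, 3.01, 3.14, 3.14, 3.14].

INTERFACE

Orientations are given as [roll, pitch, yaw] about the fixed x, y, z axes, in that order (R = Rz(yaw) Ry(pitch) Rx(roll)).
In Python, from bench import * gives the robot as it stands.
- The arm moves only by the shell command python3 -m jog 'ROWS' [OPENING] [FORCE]. ROWS is a JSON object of lists of equal length, an entry for each row: "translation": the shift along the tool's x, y, z in m, a list of three; "spin": the turn about the tool's z in rad. In form: {"translation": [[x, y, z], ...], "spin": [spin, ...]}. A call has 1 to 20 rows; each row is the pose to reach, as a shift and turn from the pose commanded when the call began, along the tool's axes at that moment; what a row does not reach only later rows make up. A row lasts 1/10 s, in which the tool goes at most 50 mm and 8.59 degrees, less where a joint would pass 70% of its speed; a pose out of reach is approached as far as the arm can. A call with a gripper value outside its range is refused whole. OPENING is the closure, from 0 (fully open) to 1 (shut), set as the call begins (- or left out, the last holds). The fingers move at their own pace and stop on an object; FORCE is the grip in N (left out, the last holds). Time passes only in rows, so rows that repeat a pose let the fingers close. It gives the time, the measured TCP pose, the force, the opening and the grip force at its end, in the units of the state.
- sense(): the state, without advancing time (a new reading comes with each control period).
- snapshot(name): name is "side" or "top"; returns a dict with "color" (384x512x3 uint8, red, green, blue), "z_map" (384x512 float32, mm along the optical axis (not along the pixel's ray), 0 where there is no reading), "fx", "fy", "cx", "cy" (pixels), "world_to_cam" (4x4, takes a point from world to camera coordinates). Camera axes: x right, y down, z forward; pixel columns grow to the right and rows downward; lengths in mm; the calibration is good to about 2 mm. A picture is of the moment at which its call begins.
- sign_off(): hands the job in; it is judged then, once.
The state is a dict: "time_s": time; "q": joint angles; "joint_velocities": joint speeds; "effort": joint torques, N m; "tool_pos": TCP position; "ee_rot": TCP orientation; "ft_force": force on the tool from outside, world axes, zero at the start; "torque": the same for the moment, N m; "grip_width": finger opening in mm; "gripper_force": force on a finger pad.
Only numpy, scipy, OpenCV 4.12 (cv2) and the standard library are available. Lean on these libraries where they do the work, as an engineer would, in place of code of your own. Each camera call takes 0.05 s, during which the arm holds its last target. There are 200 camera calls.

## Working session

There is one attempt and no reset: what is moved stays moved. The work goes in short steps, Python scripts to look and compute and a shell command to move; the robot and the scene stay as the last step left them, time stands still between calls to the robot, and variables do not carry over. Pictures are saved under pics/ and viewed, at most 10 in all, crops included, and the job is handed in when it is done.

```bash
mkdir -p pics
cat > h.py <<'E'
from bench import *
import numpy as np, cv2
def shot(n,f=None):
    s=snapshot(n)
    if f: cv2.imwrite(f'pics/{f}.png',s['color'][:,:,::-1])
    return s
def ray(s,u,v):
    T=np.linalg.inv(np.array(s['world_to_cam'])); d=T[:3,:3]@np.array([(u-s['cx'])/s['fx'],(v-s['cy'])/s['fy'],1]); return T[:3,3],d
def plane(s,u,v,z):
    o,d=ray(s,u,v); return o+d*(z-o[2])/d[2]
def proj(s,p):
    c=np.array(s['world_to_cam'])@np.r_[p,1]; return c[0]/c[2]*s['fx']+s['cx'],c[1]/c[2]*s['fy']+s['cy']
def cloud(s):
    v,u=np.mgrid[:384,:512]; z=s['z_map']; c=np.stack([(u-s['cx'])/s['fx']*z,(v-s['cy'])/s['fy']*z,z,np.ones_like(z)],-1)
    return (c@np.linalg.inv(np.array(s['world_to_cam'])).T)[...,:3]
E
python3 - <<'E'
from h import *
a=shot('side','side1');b=shot('top','top1')
for s in(a,b): print(s['fx'],s['cx'],s['cy'],np.round(s['world_to_cam'],3).tolist(), (s['z_map']>0).mean())
print(sense())
E
```

```text
353.5769038706565 254.21686557781698 192.9613014861304 [[-0.995, -0.099, 0.007, 564.234], [-0.06, 0.548, -0.834, 183.639], [0.079, -0.83, -0.552, 773.805], [0.0, 0.0, 0.0, 1.0]] 0.981536865234375
471.01906626061293 252.39386970657333 189.8224165051625 [[0.014, -1.0, 0.019, -151.667], [-0.99, -0.016, -0.14, 584.357], [0.14, -0.017, -0.99, 1512.867], [0.0, 0.0, 0.0, 1.0]] 0.9806264241536459
{'time_s': 0.1, 'q': array([-8.89307391e-01,  4.07449532e-02,  8.39128867e-02, -3.91884894e-04,
       -1.61550815e+00, -3.33716315e-01]), 'joint_velocities': array([ 0.00141643, -0.00204027,  0.00122779,  0.00183649, -0.00126109,
        0.00138062]), 'effort': array([-4.51596425e-03, -3.69346941e+01,  3.48283303e+01,  6.95175156e+00,
       -4.58124225e-03, -8.10394823e-06]), 'tool_pos': array([ 204.46511703, -563.79985338,  247.38698999]), 'ee_rot': array([ 3.14000570e+00, -1.35788157e-04, -2.79380271e+00]), 'ft_force': array([-0.98649385, -0.25177364, -0.03729391]), 'torque': array([0.01752154, 0.03630996, 0.00681992]), 'gripper_force': 0.0, 'grip_width': 85.4790337038943}
```

View pics/side1.png

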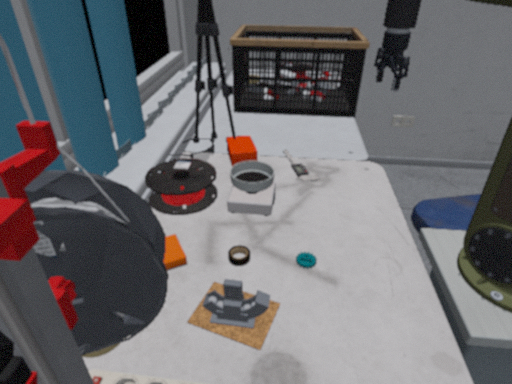

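View pics/top1.png

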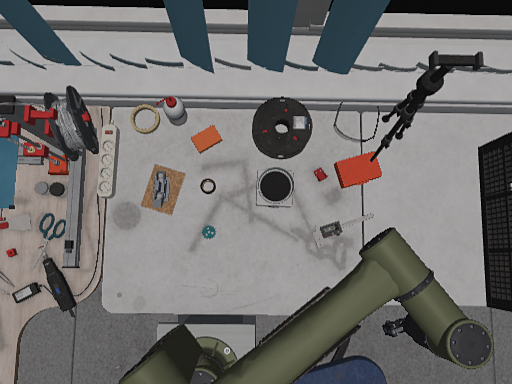

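Run:
```python
from h import *
a=shot('side');b=shot('top')
A=cv2.resize(a['color'][265:350,185:285],None,fx=6,fy=6,interpolation=cv2.INTER_CUBIC)[:,:,::-1]
B=cv2.resize(b['color'][155:225,135:305],None,fx=4,fy=4,interpolation=cv2.INTER_CUBIC)[:,:,::-1]
cv2.imwrite('pics/cA.png',A);cv2.imwrite('pics/cB.png',B)
P=cloud(b)
for n,s,box in(('top',b,(135,155,200,225)),('side',a,(180,275,290,355))):
    P=cloud(s);x0,y0,x1,y1=box
    hsv=cv2.cvtColor(s['color'],cv2.COLOR_RGB2HSV).astype(int)
    m=np.zeros((384,512),np.uint8); m[y0:y1,x0:x1]=((hsv[...,1]>70)&(hsv[...,0]<25)&(hsv[...,2]>60))[y0:y1,x0:x1]
    c=cv2.findContours(m,cv2.RETR_EXTERNAL,cv2.CHAIN_APPROX_NONE)[0]; c=max(c,key=cv2.contourArea)
    W=np.array([plane(s,*p[0],4)[:2] for p in c],np.float32)
    print(n,'mat z',np.median(P[m>0][:,2]),cv2.minAreaRect(W))
    sub=P[y0:y1,x0:x1].reshape(-1,3)
    for lo,hi in((20,45),(45,64),(78,110)):
        q=sub[(sub[:,2]>lo)&(sub[:,2]<hi)]
        if len(q)>3: print(lo,hi,len(q),q.mean(0).round(1),q[:,2].max().round(1),cv2.minAreaRect(q[:,:2].astype(np.float32)))
for n,s,box in(('top',b,(250,160,300,212)),('side',a,(222,155,282,222))):
    x0,y0,x1,y1=box;sub=cloud(s)[y0:y1,x0:x1].reshape(-1,3)
    for lo,hi in((38,50),(68,85),(98,115)):
        q=sub[(sub[:,2]>lo)&(sub[:,2]<hi)]
        if len(q)>3: print(n,lo,hi,len(q),np.median(q,0).round(1),cv2.minEnclosingCircle(q[:,:2].astype(np.float32)),cv2.minAreaRect(q[:,:2].astype(np.float32)))
print([np.linalg.inv(np.array(s['world_to_cam']))[:3,3].round() for s in (a,b)])
```

```text
top mat z 4.806977735077112 ((589.6734008789062, 158.7957763671875), (108.29424285888672, 147.88450622558594), 73.70762634277344)
20 45 169 [600.  161.2  34.3] 44.8 ((592.144775390625, 162.5695037841797), (33.80207443237305, 113.22602081298828), 85.77818298339844)
45 64 121 [571.  161.3  54.6] 63.9 ((581.5568237304688, 163.5450439453125), (111.15264129638672, 33.7628059387207), 0.6294710040092468)
78 110 56 [590.2 162.9  92.7] 100.1 ((590.645751953125, 163.4954833984375), (15.762476921081543, 33.55625534057617), 84.96321868896484)
side mat z 4.820100389553943 ((589.8370971679688, 158.89459228515625), (107.71266174316406, 146.9936065673828), 73.46163177490234)
20 45 797 [594.3 169.5  34.1] 45.0 ((588.658935546875, 164.5998992919922), (33.105037689208984, 118.8572006225586), 87.31249237060547)
45 64 502 [567.7 170.4  54.4] 64.0 ((579.4962158203125, 164.46047973632812), (32.87678527832031, 113.27359008789062), 88.3571548461914)
78 110 218 [589.5 166.4  90. ] 96.7 ((590.2709350585938, 163.8039093017578), (14.416184425354004, 33.754371643066406), 86.55125427246094)
top 38 50 246 [ 550.7 -
[... 548 characters left out ...]
5620727539), 46.60470199584961)
side 38 50 706 [ 589.8 -184.3   45.1] ((612.1097412109375, -290.1067810058594), 152.44216918945312) ((603.0398559570312, -293.2933044433594), (132.3991241455078, 288.1145324707031), 5.7727203369140625)
side 68 85 508 [ 597.1 -236.2   78.5] ((595.6227416992188, -216.4332733154297), 58.927799224853516) ((596.5391235351562, -215.74337768554688), (111.25337982177734, 116.05427551269531), 12.09186840057373)
side 98 115 307 [ 594.3 -219.   103.4] ((595.4010620117188, -217.6021728515625), 61.829830169677734) ((595.4423217773438, -216.83908081054688), (117.54264068603516, 120.84424591064453), 3.375676155090332)
[array([511., 598., 576.]), array([ 369., -116., 1582.])]
```

View pics/cA.png

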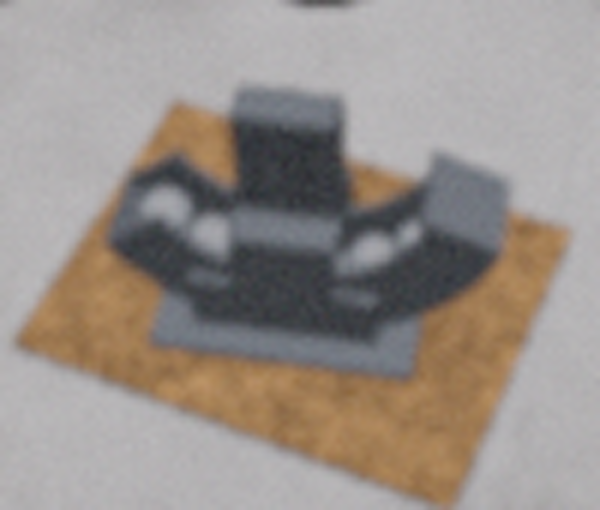

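View pics/cB.png

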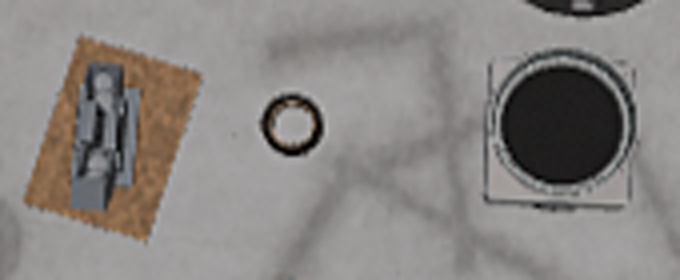

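```bash
cat >> h.py <<'E'
from scipy.spatial.transform import Rotation as Ro
def go(x,y,z,yaw):
    s=sense(); r=s['ee_rot']; R=Ro.from_euler('xyz',r)
    d=R.inv().apply(np.array([x,y,z])-s['tool_pos'])/1000
    print('t',s['time_s'],'pos',s['tool_pos'].round(1),'rpy',r.round(4),'-> trans',d.round(4),'spin',round((-(yaw-r[2])+np.pi)%(2*np.pi)-np.pi,4), 'F',s['ft_force'].round(1),s['torque'].round(2),'w',round(s['grip_width'],1),round(s['gripper_force'],1),'q',s['q'].round(2))
E
python3 -c "
from h import *
go(590.5,163.6,200,-np.pi-.075)"
```

```text
t 0.2 pos [ 204.5 -563.9  247.6] rpy [ 3.1405e+00 -1.0000e-04 -2.7939e+00] -> trans [-0.6108  0.5523  0.0482] spin 0.4227 F [0.4 0.2 0.6] [0.01 0.02 0.01] w 85.2 0.0 q [-0.89  0.04  0.08 -0.   -1.62 -0.33]
```

```bash
python3 -m jog '{"translation":[[-0.611,0.552,0],[-0.611,0.552,0],[-0.611,0.552,0],[-0.611,0.552,0],[-0.611,0.552,0],[-0.611,0.552,0],[-0.611,0.552,0],[-0.611,0.552,0],[-0.611,0.552,0],[-0.611,0.552,0],[-0.611,0.552,0],[-0.611,0.552,0],[-0.611,0.552,0],[-0.611,0.552,0],[-0.611,0.552,0],[-0.611,0.552,0.048],[-0.611,0.552,0.048],[-0.611,0.552,0.048],[-0.611,0.552,0.048],[-0.611,0.552,0.048]],"spin":[0.423,0.423,0.423,0.423,0.423,0.423,0.423,0.423,0.423,0.423,0.423,0.423,0.423,0.423,0.423,0.423,0.423,0.423,0.423,0.423]}' 0.3 30; python3 -c "
from h import *
go(590.5,163.6,76,-np.pi-.075)"
```

```text
time_s: 2.2
tool_pos: [591.0, 162.6, 201.4]
ee_rot: [3.141, 0.001, 3.066]
ft_force: [-0.2, -0.7, 0.4]
grip_width: 59.6
gripper_force: 0.0
t 2.2 pos [591.  162.6 201.4] rpy [3.1413e+00 1.3000e-03 3.0661e+00] -> trans [0.0007 0.0009 0.1254] spin -0.0005 F [-0.2 -0.7  0.4] [-0.02  0.03  0.02] w 59.6 0.0 q [ 0.6   0.07  0.03  0.   -1.53 -2.24]
```

```bash
python3 -m jog '{"translation":[[0.0005,0.001,0.03],[0.0005,0.001,0.06],[0.0005,0.001,0.09],[0.0005,0.001,0.11],[0.0005,0.001,0.125],[0.0005,0.001,0.125],[0.0005,0.001,0.125]],"spin":[0,0,0,0,0,0,0]}'
python3 -m jog '{"translation":[[0,0,0],[0,0,0],[0,0,0],[0,0,0],[0,0,0],[0,0,0],[0,0,0],[0,0,0]],"spin":[0,0,0,0,0,0,0,0]}' 1 30
python3 - <<'E'
from h import *
go(590.5,163.6,170,-np.pi-.075)
a=shot('side');b=shot('top')
A=cv2.resize(a['color'][225:345,165:305],None,fx=4,fy=4,interpolation=cv2.INTER_CUBIC)[:,:,::-1]
cv2.imwrite('pics/c2.png',A)
E
```

```text
time_s: 2.9
tool_pos: [591.0, 163.9, 77.0]
ee_rot: [3.141, 0.002, 3.066]
ft_force: [0.1, 0.5, 0.0]
grip_width: 60.0
gripper_force: 0.0
time_s: 3.7
tool_pos: [590.6, 164.2, 75.8]
ee_rot: [3.141, 0.001, 3.066]
ft_force: [0.9, -1.3, 2.8]
grip_width: 13.8
gripper_force: 36.3
t 3.7 pos [590.6 164.2  75.8] rpy [3.1413e+00 7.0000e-04 3.0664e+00] -> trans [ 0.     -0.0006 -0.0942] spin -0.0002 F [ 0.9 -1.3  2.8] [-0.18  0.07  0.01] w 13.8 36.3 q [ 0.6   0.12 -0.15  0.   -1.3  -2.24]
```

View pics/c2.png

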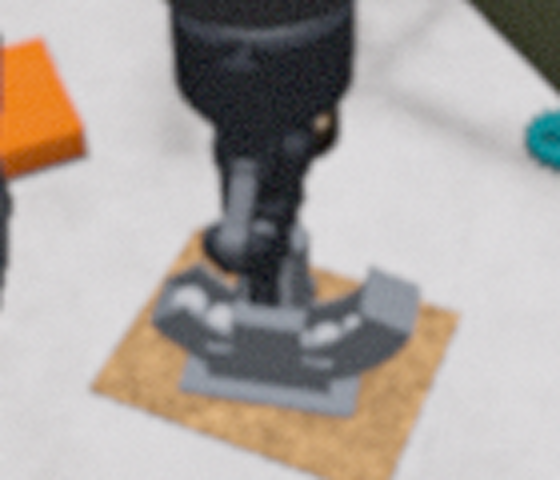

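```bash
python3 -m jog '{"translation":[[0,0,-0.01],[0,0,-0.03],[0,0,-0.05],[0,0,-0.07],[0,0,-0.085],[0,0,-0.095],[0,0,-0.095],[0,0,-0.095]],"spin":[0,0,0,0,0,0,0,0]}' 1 20
python3 - <<'E'
from h import *
go(450,-215.5,170,-np.pi)
a=shot('side')
s=sense();t=s['tool_pos'];P=cloud(a).reshape(-1,3)
c,sn=np.cos(-.075),np.sin(-.075)
d=P-t; X=c*d[:,0]+sn*d[:,1];Y=-sn*d[:,0]+c*d[:,1];Z=d[:,2]
for lo,hi in((-45,-30),(-30,-10),(-10,10),(10,30),(30,45)):
    m=(X>lo)&(X<hi)&(Y>17)&(Y<24)&(Z>-90)&(Z<-50); print(lo,m.sum(),np.median(Z[m]) if m.any() else 0)
for lo,hi in((-45,-20),(20,45)):
    m=(X>lo)&(X<hi)&(Y>24.5)&(Y<30)&(Z>-90)&(Z<-50); print('face',m.sum(),np.percentile(Z[m],[2,50,98]) if m.any() else 0)
m=(abs(X)<66)&(abs(Y)<30)&(Z>-90)&(Z<-10)
print(np.percentile(X[m],[.5,99.5]),np.percentile(Y[m],[1,99]),np.percentile(Z[m],[1,99]))
A=cv2.resize(a['color'][185:335,165:305],None,fx=4,fy=4,interpolation=cv2.INTER_CUBIC)[:,:,::-1]
cv2.imwrite('pics/c3.png',A)
E
```

```text
time_s: 4.6
tool_pos: [590.0, 164.3, 169.3]
ee_rot: [-3.141, -0.002, 3.066]
ft_force: [0.1, -0.7, -3.1]
grip_width: 13.5
gripper_force: 35.4
t 4.6 pos [590.  164.3 169.3] rpy [-3.1415e+00 -1.5000e-03  3.0664e+00] -> trans [ 0.111  -0.3892 -0.0005] spin -0.0752 F [ 0.1 -0.7 -3.1] [-0.02  0.03 -0.02] w 13.5 35.4 q [ 0.6   0.08 -0.02 -0.   -1.48 -2.24]
-45 24 -66.39268599033065
-30 71 -64.58108846833784
-10 74 -65.32419266700293
10 73 -64.81630332989926
30 19 -66.38702032781742
face 20 [-70.48155533 -67.986158   -65.63651327]
face 18 [-70.18553824 -67.64178733 -65.52125194]
[-65.0932224   55.16636864] [-13.16534054  25.93790135] [-69.08287655 -10.63129209]
```

View pics/c3.png

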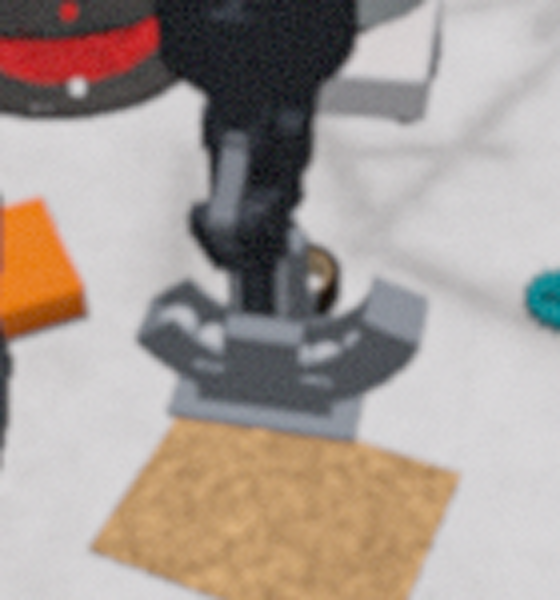

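```bash
python3 -m jog '{"translation":[[0.003,-0.01,0],[0.009,-0.03,0],[0.017,-0.06,0],[0.027,-0.095,0],[0.037,-0.13,0],[0.047,-0.165,0],[0.057,-0.2,0],[0.067,-0.235,0],[0.077,-0.27,0],[0.087,-0.305,0],[0.097,-0.34,0.001],[0.104,-0.365,0.002],[0.108,-0.38,0.003],[0.111,-0.389,0.003],[0.111,-0.389,0.003],[0.111,-0.389,0.003]],"spin":[-0.005,-0.01,-0.02,-0.03,-0.04,-0.05,-0.06,-0.065,-0.07,-0.075,-0.075,-0.075,-0.075,-0.075,-0.075,-0.075]}' 1 20
cat > look.py <<'E'
from h import *
import sys
n=sys.argv[1]
go(*map(float,sys.argv[2:5]),-np.pi)
s=sense();a=shot('side');b=shot('top')
A=a['color'][120:230,195:305];B=b['color'][140:240,220:320]
I=np.hstack([cv2.resize(A,(400,400),interpolation=cv2.INTER_CUBIC),cv2.resize(B,(400,400),interpolation=cv2.INTER_CUBIC)])[:,:,::-1]
cv2.imwrite(f'pics/{n}.png',I)
np.savez(f'pics/{n}.npz',a=a['color'],az=a['z_map'],b=b['color'],bz=b['z_map'])
for k,c in(('side',a),('top',b)):
    P=cloud(c).reshape(-1,3); d=P-[597,-215.5,0]; r=np.hypot(d[:,0],d[:,1])
    m=(r>55)&(r<62)&(P[:,2]>85)&(P[:,2]<112)&(d[:,0]>0)
    f=(r<45)&(P[:,2]>55)&(P[:,2]<85)
    print(k,'rim',m.sum(),P[m][:,2].mean().round(2),'floor',f.sum(),np.median(P[f][:,2]).round(2))
    # balls: bright pixels inside the pan
    g=c['color'].astype(int).min(-1).reshape(-1); ib=(r<48)&(P[:,2]>50)&(P[:,2]<100)
    print('  pan gray pct',np.percentile(g[ib],[5,50,90,98]))
    M=((g>110)&ib).reshape(384,512).astype(np.uint8); n_,l,st,ce=cv2.connectedComponentsWithStats(M)
    print('  blobs',[(st[i][4],ce[i].round(0).tolist()) for i in range(1,n_) if st[i][4]>2])
P=cloud(a).reshape(-1,3); d=P-s['tool_pos']
m=(abs(d[:,0])<45)&(d[:,1]>17)&(d[:,1]<24)&(d[:,2]>-95)&(d[:,2]<-40)
if m.sum()>20:
    p=np.polyfit(d[m][:,0],d[m][:,2],1); print('foot top tilt',-np.arctan(p[0]).round(3),m.sum())
E
python3 look.py k0 495 -215.5 166.5
```

```text
time_s: 6.25
tool_pos: [450.4, -215.1, 167.1]
ee_rot: [3.141, -0.0, 3.141]
ft_force: [-0.3, 0.5, -2.1]
grip_width: 13.5
gripper_force: 35.4
t 6.25 pos [ 450.4 -215.1  167.1] rpy [ 3.1413e+00 -2.0000e-04  3.1413e+00] -> trans [-0.0446 -0.0003  0.0006] spin -0.0003 F [-0.3  0.5 -2.1] [-0.04 -0.01 -0.04] w 13.5 35.4 q [-0.04 -0.23 -0.31 -0.   -1.49 -1.53]
side rim 265 97.52 floor 230 77.82
  pan gray pct [ 24.  36.  83. 113.]
  blobs []
top rim 109 100.28 floor 591 77.68
  pan gray pct [21.   29.   31.8  47.36]
  blobs []
foot top tilt 0.036 112
```

View pics/k0.png

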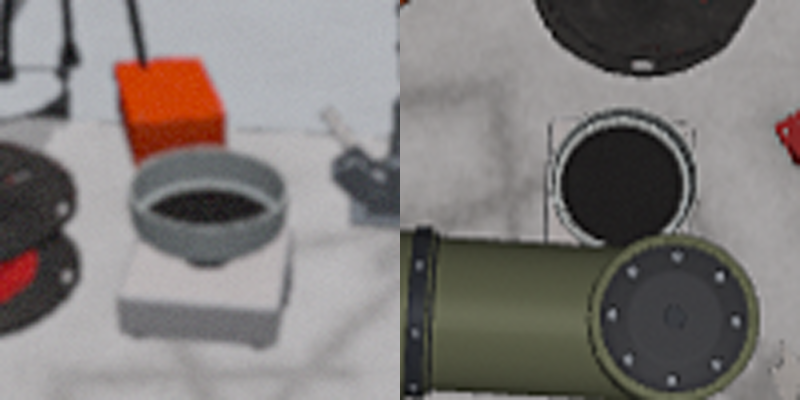

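```bash
python3 -m jog '{"translation":[[-0.01,0,0],[-0.02,0,0],[-0.03,0,0],[-0.036,0,0],[-0.041,0,0],[-0.045,0,-0.001],[-0.048,0,-0.002],[-0.051,0,-0.003],[-0.054,0,-0.004],[-0.056,0,-0.005],[-0.056,0,-0.005],[-0.056,0,-0.005]],"spin":[0,0,0,0,0,0,0,0,0,0,0,0]}'
python3 look.py k1 513 -215.5 175
```

```text
time_s: 7.55
tool_pos: [505.5, -215.5, 171.9]
ee_rot: [3.141, -0.003, 3.141]
ft_force: [-3.8, 0.8, -1.9]
grip_width: 13.6
gripper_force: 35.3
t 7.55 pos [ 505.5 -215.5  171.9] rpy [ 3.1414e+00 -2.6000e-03  3.1410e+00] -> trans [-0.0075  0.     -0.0031] spin -0.0006 F [-3.8  0.8 -1.9] [ 0.13  2.08 -0.04] w 13.6 35.3 q [-0.04 -0.09 -0.18 -0.   -1.48 -1.53]
side rim 251 96.98 floor 226 77.29
  pan gray pct [ 22.   34.   81.2 105. ]
  blobs []
top rim 73 100.74 floor 49 76.48
  pan gray pct [16.45 27.   48.1  73.86]
  blobs []
foot top tilt 0.195 134
```

View pics/k1.png

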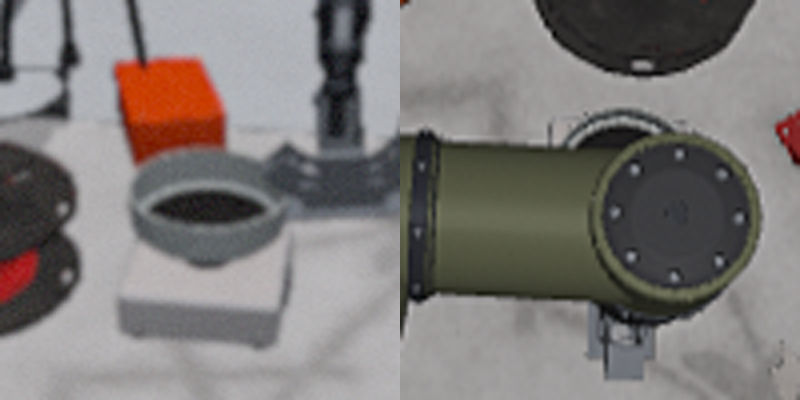

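```bash
cat > cnt.py <<'E'
from h import *
import sys
s=sense();a=shot('side');b=shot('top');r0=np.load('pics/k0.npz')
P=cloud(a).reshape(-1,3); d=P-s['tool_pos']
m=(abs(d[:,0])<50)&(d[:,1]>17)&(d[:,1]<24)&(d[:,2]>-98)&(d[:,2]<-40)
t=-np.arctan(np.polyfit(d[m][:,0],d[m][:,2],1)[0])-.036
D=np.abs(a['color'].astype(int)-r0['a']).max(-1); D[:, 268:]=0; D[:158]=0; D[195:]=0; D[:,:228]=0
f=cloud(a)[175:182,240:265,2]
e=np.hypot(P[:,0]-597,P[:,1]+215.5)
fl=(e<40)&(P[:,2]>55)&(P[:,2]<100)&(P[:,0]>585)
M=(D>45).astype(np.uint8);n,l,st,ce=cv2.connectedComponentsWithStats(M)
print('t',s['time_s'],s['tool_pos'].round(1),'tilt',t.round(3),'F',s['ft_force'].round(1),'M',s['torque'].round(2),'changed',[(int(st[i][4]),ce[i].round().tolist()) for i in range(1,n) if st[i][4]>3],'floor z',np.median(P[fl][:,2]).round(2))
if len(sys.argv)>1:
    cv2.imwrite(f'pics/{sys.argv[1]}.png',cv2.resize(a['color'][140:215,215:315],(800,600),interpolation=cv2.INTER_CUBIC)[:,:,::-1])
E
python3 -m jog '{"translation":[[-0.002,0,-0.001],[-0.004,0,-0.002],[-0.006,0,-0.003],[-0.008,0,-0.0035],[-0.008,0,-0.0035],[-0.008,0,-0.0035],[-0.008,0,-0.0035]],"spin":[0,0,0,0,0,0,0]}';python3 cnt.py
python3 -m jog '{"translation":[[-0.002,0,-0.001],[-0.003,0,-0.001],[-0.003,0,-0.001],[-0.003,0,-0.001],[-0.003,0,-0.001],[-0.003,0,-0.001]],"spin":[0,0,0,0,0,0]}';python3 cnt.py
```

```text
time_s: 8.35
tool_pos: [514.0, -215.5, 175.6]
ee_rot: [3.142, -0.001, 3.141]
ft_force: [-4.7, -0.1, -2.2]
grip_width: 13.7
gripper_force: 35.2
t 8.35 [ 514.  -215.5  175.6] tilt 0.24 F [-4.7 -0.1 -2.2] M [ 0.04  1.96 -0.09] changed [] floor z 78.02
time_s: 9.05
tool_pos: [517.2, -215.5, 176.7]
ee_rot: [3.142, -0.001, 3.141]
ft_force: [-4.5, 0.2, -2.9]
grip_width: 13.5
gripper_force: 35.2
t 9.05 [ 517.2 -215.5  176.7] tilt 0.249 F [-4.5  0.2 -2.9] M [-0.07  1.98 -0.07] changed [] floor z 78.16
```

```bash
python3 -m jog '{"translation":[[-0.002,0,-0.0005],[-0.003,0,-0.0005],[-0.003,0,-0.0005],[-0.003,0,-0.0005],[-0.003,0,-0.0005],[-0.003,0,-0.0005]],"spin":[0,0,0,0,0,0]}'|tail -1;python3 cnt.py k2
```

```text
gripper_force: 35.1
t 9.75 [ 520.4 -215.4  177.3] tilt 0.326 F [-5.2  0.1 -3.6] M [-0.19  1.96 -0.1 ] changed [] floor z 78.07
```

View pics/k2.png

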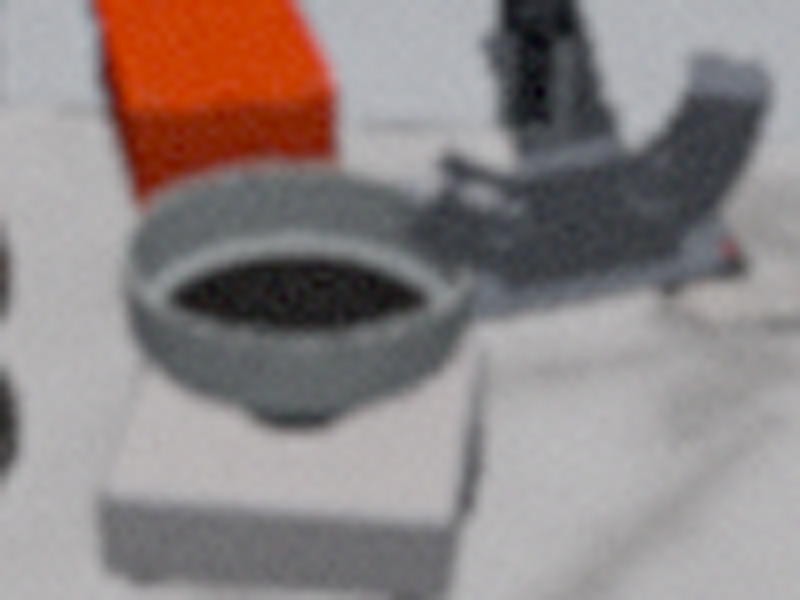

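```bash
python3 -m jog '{"translation":[[-0.001,0,-0.0005],[-0.002,0,-0.0005],[-0.002,0,-0.0005],[-0.002,0,-0.0005],[-0.002,0,-0.0005],[-0.002,0,-0.0005]],"spin":[0,0,0,0,0,0]}'|tail -1;python3 cnt.py k3
python3 -m jog '{"translation":[[-0.001,0,-0.0003],[-0.002,0,-0.0003],[-0.002,0,-0.0003],[-0.002,0,-0.0003],[-0.002,0,-0.0003],[-0.002,0,-0.0003]],"spin":[0,0,0,0,0,0]}'|tail -1;python3 cnt.py k4
```

```text
gripper_force: 35.1
t 10.45 [ 522.5 -215.4  177.9] tilt 0.329 F [-4.5 -0.1 -2.6] M [-0.22  1.76 -0.02] changed [] floor z 78.34
gripper_force: 35.1
t 11.15 [ 524.4 -215.4  178.1] tilt 0.329 F [-4.9 -0.  -2.3] M [-0.27  1.88 -0.06] changed [(5, [235.0, 163.0]), (33, [255.0, 178.0])] floor z 75.44
```

```bash
python3 -m jog '{"translation":[[0.002,0,0],[0.003,0,0.002],[0.003,0,0.0045],[0.003,0,0.0045],[0.003,0,0.0045]],"spin":[0,0,0,0,0]}'|tail -1;python3 cnt.py k5
python3 -m jog '{"translation":[[-0.002,0,0],[-0.003,0,0],[-0.0045,0,0],[-0.0045,0,0],[-0.0045,0,0],[-0.0045,0,0]],"spin":[0,0,0,0,0,0]}'|tail -1;python3 cnt.py k6
```

```text
gripper_force: 35.1
t 11.75 [ 521.7 -215.3  173.6] tilt 0.299 F [-0.3  0.4 -3. ] M [-0.02 -0.07 -0.04] changed [(18, [250.0, 160.0]), (15, [237.0, 163.0]), (41, [250.0, 173.0]), (31, [255.0, 179.0])] floor z 74.16
gripper_force: 35.1
t 12.45 [ 525.1 -215.4  173.1] tilt 0.315 F [-5.3  0.2 -2.3] M [ 0.13  2.19 -0.07] changed [(49, [245.0, 161.0]), (62, [252.0, 174.0]), (28, [255.0, 179.0]), (7, [243.0, 181.0]), (12, [240.0, 190.0]), (9, [264.0, 190.0])] floor z 73.1
```

```bash
python3 - <<'E'
s=open('cnt.py').read()
s=s.replace("if len(sys.argv)>1:","""g=a['color'].astype(int).min(-1); M=np.zeros((384,512),np.uint8); M[164:184,236:272]=(g>55)[164:184,236:272]
print('\\n'.join(''.join('%4d'%v for v in g[r,236:274]) for r in range(166,184,2)))
if len(sys.argv)>1:""").replace("'changed',[(int(st[i][4]),ce[i].round().tolist()) for i in range(1,n) if st[i][4]>3],","")
open('cnt.py','w').write(s)
E
python3 -m jog '{"translation":[[-0.001,0,0],[-0.0025,0,-0.0005],[-0.004,0,-0.001],[-0.004,0,-0.001],[-0.004,0,-0.001],[-0.004,0,-0.001],[-0.004,0,-0.001]],"spin":[0,0,0,0,0,0,0]}'|tail -1;python3 cnt.py k7
```

```text
gripper_force: 35.0
t 13.25 [ 529.7 -215.4  174.5] tilt 0.403 F [-5.5 -0.6 -2.1] M [ 0.07  2.08 -0.08] floor z 73.75
 112 107 104 100 104  96 101  99 107 101 104  96  99  98  97 101 100 105 100  98  96  99  98  94  96  94  95  88  94 101 113  99  85  73  75  82 108 121
  91  97  99  94  98 105  99  99  99 100  97 101  97  99  98  99  99 100  96  96  96  97 100  92  95  95  94  92  84  89  77  66  60  56  62  62  58  69
  96  99  97 101  99 101 100  98 109 110 110 113 114 118 114 115 118 115 117 115 107 110 107 102 101 100  95  96  84  68  59  59  70  62  59  60  55  60
 101  94 103 115 121 128 134 137 137 133 133 128 129 123 130 126 121 120 124 124 126 130 133 132 130 132 124 116 102  88  78  63  64  56  59  61  56  64
 122 136 144 144 136 121 106  92  79  64  49  47  47  33  38  32  36  31  27  43  43  49  61  72  82  97 114 121 121 125 125 116  99  84  70  70  78  73
 133 122  98  72  51  36  28  27  29  35  21  36  33  33  32  25  29  39  60  78  78  59  38  29  25  21  31  47  59  79 106 122 133 126 108 104 114 116
  76  36  34  17  29  28  40  32  33  30  26  39  37  31  24  45  76 105 143 156 154 139 104  58  27  27  33  31  30  30  36  68 103 133 143 130 119 104
  98  87  77  61  57  39  40  32  28  34  29  37  12  30  36  49  77 114 136 144 147 138 113  72  33  31  34  42  61  72  74  91 113 112 110  96  89  91
  90  96  97 108 104 105 105 100  77  67  66  67  61  59  55  66  75  93 106 111 105 105  89  87  85  98 107 110 109 104 102  96  95  91  84  84 103 131
```

```bash
sed -i 's/range(166,184,2)/range(174,188,2)/' cnt.py
python3 -m jog '{"translation":[[-0.001,0,0],[-0.002,0,-0.0005],[-0.003,0,-0.0005],[-0.003,0,-0.0005],[-0.003,0,-0.0005],[-0.003,0,-0.0005],[-0.003,0,-0.0005]],"spin":[0,0,0,0,0,0,0]}'|tail -1;python3 cnt.py k8
python3 -m jog '{"translation":[[-0.001,0,0],[-0.002,0,0],[-0.002,0,0],[-0.002,0,0],[-0.002,0,0],[-0.002,0,0],[-0.002,0,0]],"spin":[0,0,0,0,0,0,0]}'|tail -1;python3 cnt.py k9
```

```text
gripper_force: 34.9
t 14.05 [ 532.9 -215.4  175.1] tilt 0.436 F [-4.  -0.6 -2.3] M [-0.05  1.87 -0.03] floor z 74.31
 124 138 137 132 132 119 103  87  70  59  50  47  41  37  39  32  35  42  32  37  43  48  55  69  76  91 105 114 127 128 128 113  97  85  66  67  73  72
 136 120  94  65  44  34  29  22  22  28  30  38  34  35  28  16  38  36  57  77  78  60  45  34  21  28  34  36  52  76 103 125 130 123 110 104 114 112
  88  47  29  26  26  32  33  31  27  30  37  28  40  31  35  40  72 116 138 156 152 143 113  68  32  29  30  21  26  28  34  59 101 126 140 130 111 102
 109 100  94  78  64  43  38  35  25  23  29  35  20  28  29  42  82 116 133 140 144 134 115  70  37  31  35  46  64  74  91  98 117 122 109  96  89  94
  97 102 108 106 108 103  94 100  96  76  67  67  68  56  60  61  78  93  95 106 108 103  92  82  88 100 103 105 113 116 106  94  92  84  86  85  96 128
  84  84  90  91  97  96 100 103 103 104 102 107 107 111 109 108 113 114 111 117 117 115 110 103  98  99 105  98  94  86  85  89  87  87  82  94 129 157
  89  84  89  91  87  93  96  98  96  90  90  92  96  97  97  97 
[... 575 characters left out ...]
  56  46  24  19  30  44  58  75  90  92  80  65  41  32  53  82 107 127 128 123 121 110
 102  84  64  41  32  31  29  31  26  28  26  43  77 114 140 146 141 123  90  52  20  28  28  36  35  39  35  37  34  46  60  80  98 118 122 112  98 100
 108 115 108  99  96  93  77  69  63  44  36  65 103 133 146 151 151 137 115  68  33  31  48  51  63  74  76  84  94 107 107 113 111  96  88  86  93 124
  87  91  90  96  93 101 105 106 104  95  92 101 110 116 125 130 125 126 117 109 102 101  98  98 107 116 106 103 100  95  94  92  85  85  82  88 116 145
  84  85  93  86  92  91  98  90  92  96  97  98  99 102 105 104 105 107 103 110 105 102 100  94  91  95  90  91  92  91  90  91  84  78  98 120 148 159
```

```bash
python3 -m jog '{"translation":[[0.002,0,0],[0.003,0,0.002],[0.003,0,0.004],[0.003,0,0.004],[0.003,0,0.004]],"spin":[0,0,0,0,0]}'|tail -1;python3 cnt.py k10|head -1
python3 -m jog '{"translation":[[-0.002,0,0],[-0.004,0,0],[-0.006,0,0],[-0.007,0,0],[-0.007,0,0],[-0.007,0,0],[-0.007,0,0]],"spin":[0,0,0,0,0,0,0]}'|tail -1;python3 cnt.py k11
```

```text
gripper_force: 34.9
t 15.45 [ 532.3 -215.3  171.2] tilt 0.435 F [ 0.2 -0.7 -2.8] M [-0.01 -0.07  0.01] floor z 70.24
gripper_force: 34.9
t 16.25 [ 538.4 -215.5  170.7] tilt 0.435 F [-6.1  1.1 -1.5] M [ 0.02  2.08 -0.1 ] floor z 69.47
 101 104 108 122 135 139 139 141 133 123 119 119 106 101 104 100  99 100 110 111 107 118 140 154 155 153 141 130 112  92  86  78  60  63  60  65  58  60
 136 142 142 130 111  92  73  61  51  35  40  29  28  29  30  23  19  31  35  24  48  76 115 142 151 151 149 132 120 126 126 128 112  90  74  76  89  93
 131 103  74  52  40  33  32  27  40  31  22  30  22  32  29  35  36  27  35  27  26  59  81  99 104 106 101  78  56  51  81 113 125 131 124 113 120 120
  80  44  33  29  25  27  22  25  28  25  26  35  57  87 110 121 112  83  49  31  24  31  38  57  56  56  50  38  18  29  31  58  93 126 140 126 103  98
 103  94  89  79  65  60  44  35  34  27  41  62 106 133 154 160 154 139 105  57  29  36  26  36  33  45  53  68  84  84  90 102 103 102 100  84  84  99
  90  90  99 108 112 104  98  99  94  99  92  91 103 122 132 134 132 124 106  81  71  84  82  92 113 106 105 110 116 111 100  92  90  86  85  87 110 132
  86  86  91  93  91  96  94  94 105  99 100  99 103 111 106 116 114 120 106 108 103  97  93 101 103  98  95  98  94  90  89  85  86  86  85 109 135 154
```

Two balls in (floor 70.2). Next, smaller steps towards the third.

```bash
python3 -m jog '{"translation":[[-0.001,0,0],[-0.002,0,0],[-0.003,0,0],[-0.003,0,0],[-0.003,0,0],[-0.003,0,0],[-0.003,0,0]],"spin":[0,0,0,0,0,0,0]}'|tail -1;python3 cnt.py k12|head -1
python3 -m jog '{"translation":[[-0.001,0,0],[-0.002,0,0],[-0.002,0,0],[-0.002,0,0],[-0.002,0,0],[-0.002,0,0],[-0.002,0,0]],"spin":[0,0,0,0,0,0,0]}'|tail -1;python3 cnt.py k13
```

```text
gripper_force: 34.8
t 17.05 [ 541.8 -215.4  171. ] tilt 0.411 F [-5.1 -0.1 -2.4] M [ 0.08  2.03 -0.02] floor z 69.8
gripper_force: 34.8
t 17.85 [ 544.  -215.4  171.1] tilt 0.435 F [-4.7 -0.4 -3.2] M [-0.04  1.89 -0.06] floor z 69.77
  99 110 124 133 135 144 143 138 130 123 112 104  98 102  95  90  82  85  89  96 103 114 135 148 159 154 144 118 101  90  77  66  70  59  57  66  62  54
 135 131 127 121 102  84  75  50  41  30  35  28  30  34  32  32  32  22  29  23  42  79 112 141 146 147 144 121 110 111 121 126 114  94  78  70  88  94
 129  97  61  41  29  31  30  16  33  29  38  34  24  36  30  40  40  29  30  35  37  55  85  95 103 104 100  77  51  52  75 106 125 133 126 124 126 120
  88  54  35  31  26  24  30  26  21  24  32  37  63 102 127 132 123  96  59  30  27  31  38  45  56  53  47  33  31  32  45  69  97 128 139 123 103  93
 114 109 109  99  77  64  58  51  32  34  41  64 103 138 155 158 157 136 107  66  24  32  26  28  42  47  47  67  82  98 108 111 108 107  93  89  91 100
  91  97 101 111 105 105 103 104 105 111 104 102 106 118 128 132 128 120 109  89  86  91 101 105 103 104 101 107 104 105  93  97  87  83  85  92 117 144
  81  89  94  91  92  91  97 100 104 102  97 103 101 100 107 111 109 111 101 103 101  98  99 102 106 100 100  90  94  90  87  88  84  85  91 114 142 160
```

```bash
sed -i 's/^m=(abs(d.*$/m=(d[:,0]>-85)\&(d[:,0]<15)\&(d[:,1]>17)\&(d[:,1]<24)\&(d[:,2]>-100)\&(d[:,2]<-20)/' cnt.py
cat > tilt.py <<'E'
from h import *
s=sense();a=shot('side');P=cloud(a).reshape(-1,3);d=P-s['tool_pos']
m=(d[:,0]>-95)&(d[:,0]<70)&(d[:,1]>17)&(d[:,1]<24)&(d[:,2]>-105)&(d[:,2]<-20)
q=d[m]
for lo in range(-90,70,10):
    k=(q[:,0]>=lo)&(q[:,0]<lo+10)
    if k.any(): print(lo,k.sum(),np.percentile(q[k][:,2],[10,50,90]).round(1))
E
python3 tilt.py; python3 cnt.py v1|head -1
```

```text
-80 6 [-37.7 -35.3 -34.4]
-70 13 [-44.1 -40.7 -38.6]
-60 22 [-48.7 -39.5 -31. ]
-50 24 [-54.8 -46.1 -33.9]
-40 25 [-61.6 -43.2 -29.1]
-30 32 [-67.4 -47.3 -26.4]
-20 27 [-74.4 -53.6 -27.5]
-10 17 [-92.9 -76.3 -29.5]
0 2 [-92.1 -71.8 -51.5]
40 5 [-92.9 -92.  -89. ]
50 10 [-92.5 -89.3 -87.3]
t 18.0 [ 543.9 -215.4  171.1] tilt 0.327 F [-4.5  0.4 -2. ] M [-0.03  1.89 -0.07] floor z 69.98
```

View pics/v1.png

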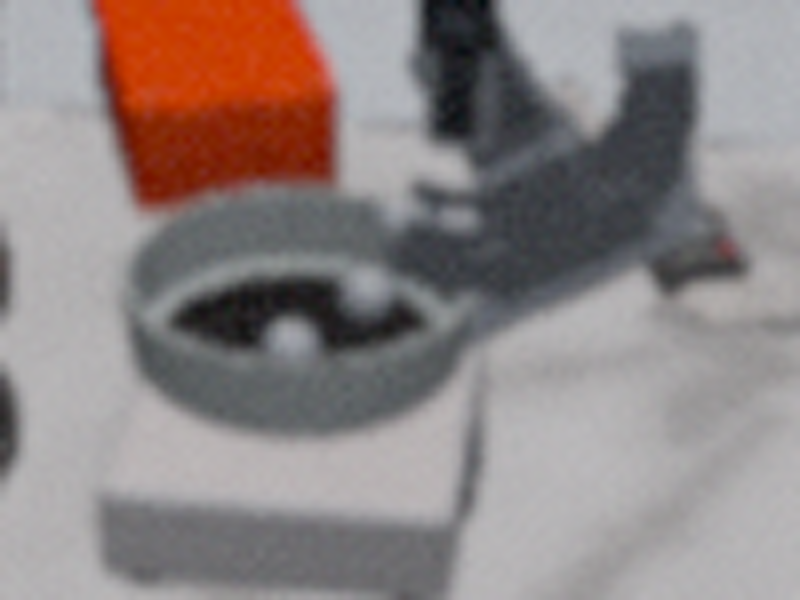

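```bash
python3 -m jog '{"translation":[[-0.001,0,0],[-0.0015,0,0],[-0.0015,0,0],[-0.0015,0,0],[-0.0015,0,0],[-0.0015,0,0]],"spin":[0,0,0,0,0,0]}'|tail -1;python3 cnt.py k14
```

```text
gripper_force: 34.8
t 18.7 [ 545.4 -215.4  171. ] tilt 0.358 F [-4.4 -0.2 -2.3] M [-0.01  1.98 -0.05] floor z 67.43
  95 103 107 115 120 131 136 138 140 134 134 130 129 124 126 122 122 122 123 125 128 131 138 147 143 137 131 111  92  74  70  68  60  64  60  61  66  55
 125 138 140 145 135 120 106  92  81  57  57  46  44  39  33  23  37  35  45  31  56  85 125 149 156 160 154 141 136 132 122 113  88  85  74  68  83  89
 141 123  98  76  51  35  27  28  33  34  21  29  28  25  27  56  87 118 132 126 110  90  97 117 118 125 121 100  79  91 111 124 134 125 107 104 117 120
  92  57  23  25  36  29  33  32  19  31  30  27  42  61  89 106 131 148 157 155 143 121  86  62  80  71  69  46  25  33  35  72 112 138 141 136 118 102
 108  96  79  63  44  31  36  27  22  30  27  55  98 133 151 160 155 145 124 117 108  89  64  34  20  37  39  44  53  63  78  97 108 106 112  95  85  99
  98 105 103 101 100  97  97  80  76  67  74  84 105 130 142 148 142 129 107  87  76  71  66  70  78  85  94 111 106 107 111 106  95  91  85  80 100 133
  84  89  91  95  99  99 102  99 109 108 115 112 108 110 112 120 115 107 106  97 104 106 111 113 105  96  96 100  94  89  90  88  85  84  87  95 129 153
```

```bash
python3 -m jog '{"translation":[[0.0005,0,0],[0.0015,0,0],[0.0025,0,0],[0.0035,0,0],[0.0045,0,0],[0.005,0,0],[0.005,0,0]],"spin":[0,0,0,0,0,0,0]}'|tail -1;python3 cnt.py k15; python3 tilt.py | head -12
```

```text
gripper_force: 34.8
t 19.5 [ 540.6 -215.4  171.2] tilt 0.28 F [-0.9  0.3 -2.5] M [ 0.02 -0.03 -0.02] floor z 66.52
  99  96 100 105 112 120 133 134 136 131 136 135 139 132 134 132 133 135 130 132 133 131 138 140 136 127 122 109  99  81  69  65  64  64  60  59  57  53
 112 126 136 141 143 133 119 100  95  82  76  69  54  55  48  50  52  47  54  52  63  94 126 152 159 161 153 141 130 126 115 107  91  84  70  70  89 106
 142 134 119  97  73  59  38  32  28  33  28  38  26  29  35  52  87 115 123 114  92  82 101 126 132 134 126 111  83  90 116 126 127 115  94  95 123 145
  98  58  33  25  27  23  34  25  27  28  21  37  27  48  76 111 134 151 157 153 140 108  71  80  79  85  70  61  35  28  52  76 107 136 136 129 121 129
  98  72  54  49  40  34  21  30  31  32  32  56  89 122 139 148 153 146 135 128 116  87  56  33  29  41  29  35  33  54  66  77  98 117 119 107  99 124
  97  98 102 106 106  96  77  71  65  54  50  72 103 129 148 151 145 136 117  87  66  52  45  61  71  72  80  89 106 111 105 105  97  91  84  85 102 130
  90  89  93  99 103 100 108 106 109 102  99  98 108 118 121 128 127 121 115 107  95  86 102 105 108 116 108 102  96  95  90  89  88  85  85  94 118 145
-90 1 [-35. -35. -35.]
-80 7 [-37.9 -36.  -34.3]
-70 10 [-45.5 -39.6 -36.8]
-60 18 [-48.7 -37.8 -26.7]
-50 21 [-58.  -49.2 -34.7]
-40 25 [-63.  -49.2 -25.5]
-30 35 [-67.9 -53.6 -26.5]
-20 21 [-73.3 -51.1 -27.8]
-10 6 [-86.5 -80.  -54.5]
0 6 [-103.4  -96.9  -83.6]
40 3 [-95.2 -94.  -92. ]
50 10 [-95.5 -91.6 -89.8]
```

```bash
python3 -m jog '{"translation":[[0.0005,0,0],[0.0015,0,0],[0.003,0,0],[0.005,0,0],[0.0075,0,0],[0.0105,0,0],[0.014,0,0],[0.018,0,0],[0.022,0,0],[0.026,0,0],[0.03,0,0],[0.034,0,0],[0.038,0,0],[0.0415,0,0],[0.0445,0,0],[0.047,0,0],[0.049,0,0],[0.0505,0,0],[0.0515,0,0],[0.052,0,0]],"spin":[0,0,0,0,0,0,0,0,0,0,0,0,0,0,0,0,0,0,0,0]}'|head -2;python3 cnt.py|head -1; python3 -c "
from h import *
go(640,160,120,-np.pi-.075)"
```

```text
time_s: 21.65
tool_pos: [488.4, -215.4, 171.1]
t 21.65 [ 488.4 -215.4  171.1] tilt 0.214 F [-0.9 -0.8 -2.1] M [ 0.01 -0.02  0.04] floor z 66.56
t 21.75 pos [ 488.4 -215.4  171.1] rpy [ 3.1415e+00 -1.0000e-04  3.1414e+00] -> trans [-0.1515  0.3754  0.0511] spin 0.0748 F [-0.1  0.7 -2. ] [ 0.05 -0.04  0.01] w 13.5 34.8 q [-0.04 -0.13 -0.22 -0.   -1.48 -1.53]
```

```bash
python3 -m jog '{"translation":[[-0.0008,0.002,0],[-0.003,0.008,0],[-0.007,0.018,0],[-0.013,0.032,0],[-0.02,0.05,0],[-0.029,0.072,0],[-0.039,0.097,0],[-0.05,0.124,0],[-0.061,0.152,0],[-0.073,0.18,0],[-0.084,0.208,0],[-0.095,0.236,0],[-0.107,0.264,0],[-0.117,0.29,0],[-0.127,0.314,0],[-0.135,0.334,0],[-0.141,0.35,0],[-0.146,0.362,0],[-0.1495,0.37,0],[-0.1515,0.375,0]],"spin":[0,0.003,0.006,0.01,0.014,0.018,0.022,0.026,0.03,0.035,0.04,0.045,0.05,0.055,0.06,0.064,0.068,0.071,0.074,0.075]}'|head -2
python3 -m jog '{"translation":[[0,0,0.003],[0,0,0.01],[0,0,0.02],[0,0,0.03],[0,0,0.04],[0,0,0.05],[0,0,0.06],[0,0,0.067],[0,0,0.071],[0,0,0.073],[0,0,0.073]],"spin":[0,0,0,0,0,0,0,0,0,0,0]}'
python3 - <<'E'
from h import *
go(636,160,86.8,-np.pi-.075)
s=sense();a=shot('side','m1');P=cloud(a).reshape(-1,3);d=P-s['tool_pos']
c,sn=np.cos(-.075),np.sin(-.075);X=c*d[:,0]+sn*d[:,1];Y=-sn*d[:,0]+c*d[:,1];Z=d[:,2]
m=(X>-95)&(X<70)&(Y>17)&(Y<24)&(Z>-105)&(Z<-20)
for lo in range(-90,70,10):
    k=m&(X>=lo)&(X<lo+10)
    if k.any(): print(lo,k.sum(),np.percentile(Z[k],[5,20,50]).round(1))
g=a['color'].astype(int).min(-1)
print('bright table blobs n/a')
E
```

```text
time_s: 23.75
tool_pos: [640.2, 160.1, 171.0]
time_s: 24.85
tool_pos: [640.1, 159.6, 98.1]
ee_rot: [-3.142, -0.0, 3.066]
ft_force: [-0.0, 0.5, -1.6]
grip_width: 13.6
gripper_force: 34.8
t 24.85 pos [640.1 159.6  98.1] rpy [-3.1416 -0.      3.0665] -> trans [0.0041 0.0001 0.0113] spin -0.0001 F [-0.   0.5 -1.6] [-0.02 -0.08  0.06] w 13.6 34.8 q [ 0.55  0.23  0.02 -0.   -1.36 -2.19]
-90 15 [-94.8 -93.6 -93.2]
-80 32 [-94.1 -93.2 -37.6]
-70 45 [-94.7 -93.5 -43.3]
-60 57 [-94.4 -92.8 -47.1]
-50 60 [-94.3 -92.5 -51.8]
-40 78 [-93.8 -91.7 -56. ]
-30 79 [-93.9 -79.  -57.2]
-20 70 [-94.6 -92.1 -63.4]
-10 21 [-94.8 -94.1 -93. ]
0 13 [-95.1 -94.4 -93.4]
10 14 [-94.4 -94.1 -93.1]
20 17 [-94.6 -94.1 -93.2]
30 13 [-98.4 -97.9 -97.1]
40 15 [-98.4 -97.9 -97. ]
50 17 [-98.5 -98.1 -97.4]
60 16 [-98.5 -97.6 -96.6]
bright table blobs n/a
```

```bash
python3 -m jog '{"translation":[[0.001,-0.001,0.002],[0.002,-0.0025,0.005],[0.0035,-0.004,0.008],[0.004,-0.0045,0.009],[0.004,-0.0045,0.009]],"spin":[0,0,0,0,0]}'|head -2
python3 -m jog '{"translation":[[0.001,0,0.001],[0.003,0,0.0025],[0.005,0,0.0035],[0.007,0,0.004],[0.009,0,0.0043],[0.011,0,0.0045]],"spin":[0,0,0,0,0,0]}' 1 20
cat > mt.py <<'E'
from h import *
go(589.7,158.8,75.8,-np.pi-.075)
s=sense();a=shot('side');P=cloud(a).reshape(-1,3);d=P-s['tool_pos']
c,sn=np.cos(-.075),np.sin(-.075);X=c*d[:,0]+sn*d[:,1];Y=-sn*d[:,0]+c*d[:,1];Z=d[:,2]
W=P[:,2]
m=(X>-85)&(X<55)&(Y>17)&(Y<24)&(W>7)&(Z<-30)
x,z=X[m],Z[m];x0,z0=x,z
for _ in range(8):   # line on lower envelope
    p=np.polyfit(x,z,1); r=z-np.polyval(p,x); k=r<max(1.5,np.percentile(r,75)) ; x,z=x[k],z[k]
    if len(x)<25: break
print('tilt',-np.arctan(p[0]).round(3),len(x),'X range',x.min().round(),x.max().round())
E
python3 mt.py
```

```text
time_s: 25.4
tool_pos: [635.5, 155.2, 88.8]
time_s: 26.0
tool_pos: [625.6, 156.4, 86.1]
ee_rot: [3.141, 0.003, 3.067]
ft_force: [3.2, -0.1, 4.3]
grip_width: 13.4
gripper_force: 35.7
t 26.0 pos [625.6 156.4  86.1] rpy [3.1407e+00 3.1000e-03 3.0666e+00] -> trans [ 0.036  -0.0003  0.0102] spin 0.0 F [ 3.2 -0.1  4.3] [-0.11 -1.34  0.01] w 13.4 35.7 q [ 0.56  0.19 -0.04  0.   -1.33 -2.2 ]
tilt 0.017 26 X range -72.0 -4.0
```

```bash
python3 -m jog '{"translation":[[0.002,0,0.0003],[0.004,0,0.0005],[0.006,0,0.0007],[0.008,0,0.001],[0.01,0,0.0015],[0.012,0,0.002],[0.014,0,0.0025],[0.016,0,0.003]],"spin":[0,0,0,0,0,0,0,0]}' 1 20
python3 - <<'E'
from h import *
s=sense();a=shot('side');P=cloud(a).reshape(-1,3);d=P-s['tool_pos']
c,sn=np.cos(-.075),np.sin(-.075);X=c*d[:,0]+sn*d[:,1];Y=-sn*d[:,0]+c*d[:,1]
m=(Y>17)&(Y<24)&(P[:,2]<60)
for lo in range(-80,60,10):
    k=m&(X>=lo)&(X<lo+10)
    if k.any(): print(lo,k.sum(),np.percentile(P[k][:,2],[5,50,90]).round(1))
E
```

```text
time_s: 26.85
tool_pos: [611.5, 157.6, 85.9]
ee_rot: [3.14, 0.008, 3.067]
ft_force: [4.2, 0.4, 11.7]
grip_width: 13.4
gripper_force: 37.1
-80 29 [ 3.5  5.4 47.2]
-70 36 [ 3.6 22.8 43.4]
-60 51 [ 3.7 38.8 54.4]
-50 57 [ 4.2 33.  52.9]
-40 64 [ 4.  29.7 56.1]
-30 85 [ 4.2 30.3 53.7]
-20 72 [ 4.9 27.4 54. ]
-10 23 [ 5.2 12.3 55.1]
0 18 [3.6 4.6 5.7]
10 16 [3.8 4.7 6.2]
20 18 [3.8 5.1 5.9]
30 14 [3.1 4.9 6. ]
40 15 [3.2 4.4 5.2]
50 15 [3.4 4.8 5.8]
```

```bash
cat > ft.py <<'E'
from h import *
s=sense();a=shot('side');P=cloud(a).reshape(-1,3);d=P-s['tool_pos']
c,sn=np.cos(-.075),np.sin(-.075);X=c*d[:,0]+sn*d[:,1];Y=-sn*d[:,0]+c*d[:,1]
m=(Y>18)&(Y<24)&(P[:,2]<56)&(P[:,2]>7.5)&(X<45)
# best-supported line (RANSAC)
x,z=X[m],P[m][:,2];rng=np.random.default_rng(0);best=0
for _ in range(3000):
    i,j=rng.choice(len(x),2,False)
    if abs(x[i]-x[j])<15: continue
    q=(z[j]-z[i])/(x[j]-x[i])
    if not -1<q<.3: continue
    k=abs(z-z[i]-q*(x-x[i]))<1.5
    if k.sum()>best: best=k.sum();K=k
p=np.polyfit(x[K],z[K],1)
print('t',s['time_s'],s['tool_pos'].round(1),'F',s['ft_force'].round(1),'tilt',-np.arctan(p[0]).round(3),'n',best,'X',x[K].min().round(),x[K].max().round(),'z',z[K].min().round(),z[K].max().round(),'w',s['grip_width'].round(1),s['gripper_force'].round(1))
E
python3 ft.py
python3 -m jog '{"translation":[[0.001,0,0.002],[0.003,0,0.003],[0.005,0,0.004],[0.008,0,0.004]],"spin":[0,0,0,0]}' 1 20|grep -v ee; python3 ft.py
```

```text
time_s: 27.35
tool_pos: [605.0, 158.2, 84.9]
ft_force: [3.3, -1.6, 19.1]
grip_width: 13.5
gripper_force: 38.6Traceback (most recent call last):
  File "ft.py", line 15, in <module>
    print('t',s['time_s'],s['tool_pos'].round(1),'F',s['ft_force'].round(1),'tilt',-np.arctan(p[0]).round(3),'n',best,'X',x[K].min().round(),x[K].max().round(),'z',z[K].min().round(),z[K].max().round(),'w',s['grip_width'].round(1),s['gripper_force'].round(1))
                                                                                                                                                                                                              ^^^^^^^^^^^^^^^^^^^^^
AttributeError: 'float' object has no attribute 'round'
Traceback (most recent call last):
  File "ft.py", line 15, in <module>
    print('t',s['time_s'],s['tool_pos'].round(1),'F',s['ft_force'].round(1),'tilt',-np.arctan(p[0]).round(3),'n',best,'X',x[K].min().round(),x[K].max().round(),'z',z[K].min().round(),z[K].max().round(),'w',s['grip_width'].round(1),s['gripper_force'].round(1))
                                                                                                                                                                                                              ^^^^^^^^^^^^^^^^^^^^^
AttributeError: 'float' object has no attribute 'round'
```

```bash
sed -i "s/s\['grip_width'\].round(1),s\['gripper_force'\].round(1)/s['gripper_force']/" ft.py; python3 ft.py
```

```text
t 27.4 [604.5 158.3  84.8] F [ 3.3 -1.7 19.6] tilt 0.41 n 92 X -72.0 3.0 z 9.0 42.0 w 38.966957330703735
```

```bash
python3 -m jog '{"translation":[[0.002,0,0.0],[0.0045,0,0.0005],[0.007,0,0.001],[0.009,0,0.0015],[0.011,0,0.002],[0.0135,0,0.0025],[0.0155,0,0.003],[0.0175,0,0.0035]],"spin":[0,0,0,0,0,0,0,0]}' 1 20|grep -v ee; python3 ft.py
```

```text
time_s: 28.25
tool_pos: [585.9, 159.6, 79.4]
ft_force: [-1.3, -1.2, 17.1]
grip_width: 13.8
gripper_force: 40.2
t 28.25 [585.9 159.6  79.4] F [-1.3 -1.2 17.1] tilt 0.201 n 109 X -59.0 23.0 z 8.0 26.0 w 40.16279876232147
```

```bash
python3 -m jog '{"translation":[[0.002,0,0.0005],[0.004,0,0.001],[0.006,0,0.0015],[0.008,0,0.002],[0.01,0,0.0025],[0.012,0,0.003],[0.013,0,0.0035]],"spin":[0,0,0,0,0,0,0]}' 1 20|grep -v ee; python3 ft.py
```

```text
time_s: 29.0
tool_pos: [571.3, 160.7, 72.8]
ft_force: [0.2, -0.5, 9.2]
grip_width: 13.8
gripper_force: 39.3
t 29.0 [571.3 160.7  72.8] F [ 0.2 -0.5  9.2] tilt 0.006 n 107 X -46.0 36.0 z 8.0 11.0 w 39.296520352363586
```

```bash
cat > ctr.py <<'E'
from h import *
s=sense();a=shot('side');P=cloud(a).reshape(-1,3);t=s['tool_pos'].copy()
d=P-t;c,sn=np.cos(-.075),np.sin(-.075);X=c*d[:,0]+sn*d[:,1];Y=-sn*d[:,0]+c*d[:,1];W=P[:,2]
m=(abs(X)<80)&(abs(Y)<30)&(W>7.5)&(W<66)
print('all X',np.percentile(X[m],[.5,99.5]),'Y',np.percentile(Y[m],[1,99]))
m=(abs(X)<80)&(Y>18)&(Y<24)&(W>7.5)&(W<13); print('foot X',np.percentile(X[m],[1,99]))
b=shot('top');Q=cloud(b).reshape(-1,3);e=Q-t
k=(abs(e[:,0])<90)&(abs(e[:,1])<45)&(Q[:,2]>8)&(Q[:,2]<64); print('top',k.sum(),cv2.minAreaRect(Q[k][:,:2].astype(np.float32)))
E
python3 ctr.py; python3 -c "
from h import *
go(594.5,158.8,75,-np.pi-.075)"
```

```text
all X [-70.39109536  51.64267109] Y [-13.50501367  26.29862617]
foot X [-46.08079563  36.19937964]
top 308 ((576.0868530273438, 160.34027099609375), (89.06971740722656, 168.62075805664062), 89.21334075927734)
t 29.15 pos [571.3 160.7  72.7] rpy [3.1404e+00 3.0000e-03 3.0669e+00] -> trans [-0.0233 -0.0002 -0.0022] spin 0.0004 F [0.2 0.4 8.2] [ 0.02 -0.47 -0.03] w 13.3 39.4 q [ 0.61  0.07 -0.21  0.   -1.29 -2.26]
```

```bash
python3 -m jog '{"translation":[[0,0,-0.003],[0,0,-0.007],[0,0,-0.011],[0,0,-0.011],[-0.003,0,-0.011],[-0.007,0,-0.011],[-0.012,0,-0.011],[-0.017,0,-0.011],[-0.021,0,-0.011],[-0.023,0,-0.011],[-0.023,0,-0.011],[-0.023,0,-0.011]],"spin":[0,0,0,0,0,0,0,0,0,0,0,0]}' 1 20|grep -v ee; python3 ft.py; python3 -c "
from h import *
go(594.3,158.6,73,-np.pi-.075)"
```

```text
time_s: 30.35
tool_pos: [593.3, 158.6, 81.5]
ft_force: [-0.4, 0.3, -3.0]
grip_width: 13.6
gripper_force: 37.8
t 30.35 [593.3 158.6  81.5] F [-0.4  0.3 -3. ] tilt 0.019 n 110 X -46.0 36.0 z 16.0 20.0 w 37.797226309776306
t 30.4 pos [593.2 158.6  81.5] rpy [ 3.1416e+00 -2.0000e-04  3.0664e+00] -> trans [-0.0011  0.0001  0.0085] spin -0.0002 F [-0.1  0.6 -2.2] [-0.03 -0.03 -0.01] w 13.4 37.8 q [ 0.59  0.12 -0.13 -0.   -1.32 -2.23]
```

```bash
python3 -m jog '{"translation":[[-0.001,0,0.002],[-0.001,0,0.004],[-0.001,0,0.006],[-0.001,0,0.0075],[-0.001,0,0.009],[-0.001,0,0.009]],"spin":[0,0,0,0,0,0]}' 1 20|grep -v ee; python3 ft.py;python3 ctr.py
```

```text
time_s: 31.0
tool_pos: [594.4, 158.5, 73.1]
ft_force: [-1.5, -0.1, 1.8]
grip_width: 13.6
gripper_force: 38.3
t 31.0 [594.4 158.5  73.1] F [-1.5 -0.1  1.8] tilt 0.013 n 113 X -47.0 35.0 z 8.0 11.0 w 38.26896071434021
all X [-70.59255059  51.51182935] Y [-13.15144177  26.07898343]
foot X [-46.64707488  35.38254392]
top 307 ((595.8076782226562, 157.3987274169922), (87.86695861816406, 166.22335815429688), 85.4764175415039)
```

```bash
python3 -m jog '{"translation":[[0,0,0],[0,0,0],[0,0,0],[0,0,0],[0,0,0]],"spin":[0,0,0,0,0]}' 0.4 20|grep -v ee
python3 -m jog '{"translation":[[0,0,-0.01],[0,0,-0.03],[0,0,-0.06],[0,0,-0.1],[0,0,-0.14],[0,0,-0.17],[0,0,-0.17],[0,0,-0.17]],"spin":[0,0,0,0,0,0,0,0]}'|grep -v ee
python3 - <<'E'
from h import *
a=shot('side');b=shot('top')
for n,s,box in(('top',b,(135,155,200,225)),('side',a,(180,275,290,355))):
    P=cloud(s);x0,y0,x1,y1=box; sub=P[y0:y1,x0:x1].reshape(-1,3)
    q=sub[(sub[:,2]>78)&(sub[:,2]<104)]; print(n,len(q),q.mean(0).round(1),cv2.minAreaRect(q[:,:2].astype(np.float32)) if len(q)>3 else 0)
P=cloud(a).reshape(-1,3);d=P-[589.7,158.8,0];c,sn=np.cos(-.075),np.sin(-.075);X=c*d[:,0]+sn*d[:,1];Y=-sn*d[:,0]+c*d[:,1];W=P[:,2]
m=(abs(X)<60)&(Y>18)&(Y<24)&(W>7.5)&(W<14);print('foot X',np.percentile(X[m],[1,99]),'slope',np.polyfit(X[m],W[m],1)[0])
m=(abs(X)<60)&(abs(Y)<30)&(W>7.5)&(W<66);print('X',np.percentile(X[m],[.5,99.5]),'Y',np.percentile(Y[m],[1,99]))
e=np.hypot(P[:,0]-597,P[:,1]+215.5);fl=(e<40)&(W>55)&(W<100)&(P[:,0]>585);print('floor z',np.median(W[fl]))
# bright ball pixels in cup, ascii
g=a['color'].astype(int).min(-1)
u,v=proj(a,[590,160,45]);u,v=int(u),int(v)
print('\n'.join(''.join('%4d'%k for k in g[r,u-26:u+26:1]) for r in range(v-8,v+14,2)))
E
```

```text
time_s: 31.65
tool_pos: [594.3, 158.5, 72.5]
ft_force: [0.0, 0.2, -0.1]
grip_width: 51.4
gripper_force: 0.0
time_s: 32.45
tool_pos: [594.5, 158.7, 243.9]
ft_force: [-0.2, -0.6, -1.0]
grip_width: 51.4
gripper_force: 0.0
top 52 [588.9 160.   92.2] ((589.0911865234375, 160.5850372314453), (14.98180866241455, 31.308156967163086), 85.03186798095703)
side 220 [589.  163.   89.8] ((589.5507202148438, 160.12962341308594), (34.789833068847656, 15.320341110229492), 1.8767526149749756)
foot X [-41.73167364  39.97389794] slope 0.0018449385494427426
X [-59.15339013  55.96576647] Y [-13.05890509  26.28882177]
floor z 66.59670650782891
 177 150 118 100  99  91  96  85  78  90 105 107 110 102  95  92  83  69  68  67  55  58  55  60  65  52  63  61  55  67  61  58  61  62  66  99 152 184 193 191 195 193 194 191 194 192 193 192 193 184 167 148
 138 104  92  82  75  71  66  69  70  65  75  91 105 110 111 103  96  81  74  64  60  62  56  58  57  58  56  59  58  69  62  65  60  58  60  74 107 130 134 144 157 171 179 187 191 191 193 191 189 174 146 122
 112  95  85  73  70  65  59  69  72  65  66  67  65 
[... 1127 characters left out ...]
8 129 152 158 160 129  97  71  68  72  69  72  73  70  74  61  66  62  60
  80  64  66  71  63  66  63  68  65  64  60  67  81  85 100  98  93  73  60  61  65  57  61  59  63  70  66  70  70  67  75  76  77  93 135 165 171 167 157 136  99  88  80  80  81  71  72  65  65  70  69  68
  92  83  82  76  70  62  63  65  66  70  79  89  87  87  80  87  80  76  58  66  67  66  68  66  69  59  58  60  69  62  66  56  68  85 117 142 147 138 127 113  92  86  80  73  69  65  62  70  65  61  69  68
  90  94  89  93  84  84  93  73  67  67  72  81  88  98 106 100  91  74  62  68  64  64  66  60  68  65  68  67  68  64  70  64  69  63  73  77  84  75  70  69  62  62  69  67  62  69  61  68  63  64  69  64
```

```bash
python3 -c "
from bench import *
print(sign_off())"
```

```text
the job is handed in; nothing more can be done
None
```

I handed the job in at about 32.5 s of the 72 s allowed. By my measurements, three balls are in the pan, and the cup is upright within about 1 mm of the middle of its mat. I took the other three balls as still in the cup: the pan reading fits three, and two show in the last side view, with the third presumably under the bridge. The moves don't tilt the tool, so I tipped the cup in the grip by pushing its foot against the pan's rim. I levelled it again by pressing it onto the mat.

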